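Swap the packs in the battery charging carousel

ROBOT

A 6-joint arm with a two-finger parallel gripper is mounted at the origin on the work surface. World frame = base frame: x ahead of the robot, y to its left, z up, the work surface at z = 0. Lengths are in mm, angles in rad, forces in N, time in s.
With the tool pointing down it reaches from about 275 to 750 mm from the base axis. Payload 10.2 kg.
Tool frame: the origin (TCP) lies at the very end of the fingers, on their centre line; the grasp point (between the pads) lies 19 mm behind it; z points along the fingers, y is the line along which they close (so a half turn about z gives the same grasp; the last joint's range is limited). The gripper opens to 85 mm and grips with 20 to 120 N. Pads are 22 mm wide; open, the fingers measure 114 mm over their backs; the gripper's body (76 mm by 85 mm) begins 54 mm behind the grasp point. The pads swing forward as they close: fully open they stand 13 mm farther back than shut.
Start: joints at [0.912, 0.313, 1.498, -0, 1.331, -0.223], TCP at [221.634, 475.93, 231.294] pointing down, gripper open.
Joint ranges: [-2.94, 2.94], [-0.97, 2.17], [0.19, 2.56], [-1.23, 4.37], [0.02, 3.11], [-2.88, 2.88]. Speed limits (rad/s): [2.39, 2.39, 3.01, 3.14, 3.14, 3.14].

INTERFACE

Orientations are given as a unit quaternion [w, x, y, z].
In Python, from rig import monitor, eyes, job gives the robot as it stands. The module is installed in compiled form; this text tells all that it offers.
- The arm moves only by the tool send_rows, never from a script. Its argument "targets" is one flat list of numbers, 7 for each row, row after row: the turn, a rotation vector about the tool's x, y, z in degrees, then the shift along the tool's x, y, z in units of 60 mm (1.0 is 60 mm), then the opening, from -1 (shut) to 1 (fully open), so that 0 is half open. A call has 1 to 5 rows; each row shifts and turns the commanded pose from where the row before left it, along the tool's axes as they then stand; what a row does not reach is not made up. A row lasts 1/8 s, in which the tool goes at most 62.5 mm and 10.7 degrees, less where a joint would pass 70% of its speed; a pose out of reach is approached as far as the arm can. A call is refused whole if a number of a shift passes 1 or a number of a turn 10.7, either way. A call with a gripper value outside its range is refused whole. The fingers move at their own pace and stop on an object; "newtons" is the grip in N (left out, the last holds). Time passes only in rows, so rows that do not move let the fingers close. It gives the time, the measured TCP pose, the force, the opening and the grip force at its end, in the units of the state.
- monitor.sense(): the state, without advancing time (a new reading comes with each control period).
- eyes.capture(name): name is "scene" or "top" or "wrist"; returns a dict with "img" (400x640x3 uint8, red, green, blue), "K" (3x3 intrinsics, pixels), "R" (3x3) and "t" (3): a world point X has camera coordinates R X + t. Camera axes: x right, y down, z forward; pixel columns grow to the right and rows downward; lengths in mm; the calibration is good to about 2 mm. A picture is of the moment at which its call begins. There is no depth.
- job.finish_job(): hands the job in; it is judged then, once.
The state is a dict: "time_s": time; "joints": joint angles; "dq": joint speeds; "tau": joint torques, N m; "eef_pos": TCP position; "ee_rot": TCP orientation; "force": force on the tool from outside, world axes, zero at the start; "wrist_torque": the same for the moment, N m; "grip_width": opening from 0.0 (shut) to 1.0 (fully open); "grip_force": force on a finger pad.
Only numpy, scipy, OpenCV 4.12 (cv2) and the standard library are available. Lean on these libraries where they do the work, as an engineer would, in place of code of your own. Each camera call takes 0.05 s, during which the arm holds its last target. There are 200 camera calls.

TASK

The battery charging carousel may only be emptied and filled through the loading opening at the front of its clear guard: turn the carousel by the knob on top to bring the socket you need there. First take out the charged pack and stand it on the sloped wooden rest, then plug every flat pack from the table fully home into a socket of its own. Last, turn the carousel so that the blank block faces the opening and all the packs are under the guard; leave the other things on the table alone.

Things in the scene. Friction and masses are not known exactly. Their poses are not given: they have to be found in the camera images.
- station: fixed charger: base 300 x 300 x 12 mm, 12 mm corner posts, flat clear guard 300 x 300 x 5 mm, top 110 mm above the table (10 mm gap over plugged packs). One cut-out, the loading opening, open to the front: x -150 to -40, y -78 to 78 mm in this frame, where packs pass from above. Origin: base underside on the carousel axis; -x is the front
- opening (a point): the loading point, fixed to the station: where a socket's mouth centre lies when it faces the loading opening exactly (108 mm from the axis towards the station's front, 50 mm above the table); axes as station
- carousel: turntable in the station, aluminium disc 294 mm across with four blocks a quarter turn apart: three sockets and a blank. Turns either way without stops and stays where left (friction about 0.22 N m). Origin on its vertical axis, 14 mm above the table; x points from the axis to socket0, y to socket1, -x to socket2, -y to the blank
- knob (a point): grip point of the carousel's knob, on the axis above the guard, 148 mm above the table: an upright black bar 70 mm long (along the carousel's x), 18 mm wide (along its y), 40 mm high, its underside 125 mm and its top 165 mm above the table; turning it turns the carousel one to one
- socket0 (a point): mouth centre of a carousel socket, in the top of a grey block 72 (radial) x 60 x 26 mm; hole 55 (radial) x 41 mm, 22 deep: a pack goes in with its 60 mm side radial, either way round; home, its shoulder sits on the block, pack centre 12.5 mm above this point. 50 mm above the table, 108 mm from the axis; axes as carousel
- socket1 (a point): mouth centre of a carousel socket, in the top of a grey block 72 (radial) x 60 x 26 mm; hole 55 (radial) x 41 mm, 22 deep: a pack goes in with its 60 mm side radial, either way round; home, its shoulder sits on the block, pack centre 12.5 mm above this point. 50 mm above the table, 108 mm from the axis; axes as carousel
- socket2 (a point): mouth centre of a carousel socket, in the top of a grey block 72 (radial) x 60 x 26 mm; hole 55 (radial) x 41 mm, 22 deep: a pack goes in with its 60 mm side radial, either way round; home, its shoulder sits on the block, pack centre 12.5 mm above this point. 50 mm above the table, 108 mm from the axis; axes as carousel
- blank (a point): centre of the top of the carousel's blank block: a solid grey block 72 x 60 x 26 mm without a hole, its top a plain metal plate with two screw heads; 108 mm from the axis, 50 mm above the table
- charged: the same pack as charged_mid; origin at the centre of the foot's underside
- charged_mid (a point): dark plastic battery pack, 65 mm tall, 0.3 kg: body 60 x 42 mm, 45 mm high, under it a plug foot 50 x 36 mm, 20 mm long. Point: its centre, 32.5 mm above the foot's underside (body from 12.5 mm below to 32.5 mm above). x along the 60 mm side, y the 42 mm side, z up. This is the charged one, the only pack that is plugged into the carousel at the start (in socket0)
- rest: fixed wooden ready rest: a narrow sloped ledge on a raised post, foot 110 x 90 mm; origin at the centre of its underside; the ledge falls towards its -x side
- rest_top (a point): centre of the ledge's upper face, 80 mm above the table; the face is 104 mm long along the slope, 56 mm wide (y), sloping 12 degrees down towards -x (its normal leans 12 degrees to -x); a lip 10 mm high, 6 mm thick runs across the low end; axes as rest (level)
- oil: bystander: amber glass jar with brass cap, 48 mm across, 95 mm tall; origin under its centre
- pliers: bystander: glass pliers with green handles, about 150 mm long, lying flat; origin under the pivot
- bowl: bystander: white ceramic bowl, 80 mm across, 40 mm high; origin under its centre
- flat0_mid (a point): dark plastic battery pack, 65 mm tall, 0.3 kg: body 60 x 42 mm, 45 mm high, under it a plug foot 50 x 36 mm, 20 mm long. Point: its centre, 32.5 mm above the foot's underside (body from 12.5 mm below to 32.5 mm above). x along the 60 mm side, y the 42 mm side, z up. A flat (empty) pack, standing on its foot on the table to the left at the start; may be absent
- flat1_mid (a point): dark plastic battery pack, 65 mm tall, 0.3 kg: body 60 x 42 mm, 45 mm high, under it a plug foot 50 x 36 mm, 20 mm long. Point: its centre, 32.5 mm above the foot's underside (body from 12.5 mm below to 32.5 mm above). x along the 60 mm side, y the 42 mm side, z up. A flat (empty) pack, standing on its foot on the table to the left at the start; may be absent
- flat2_mid (a point): dark plastic battery pack, 65 mm tall, 0.3 kg: body 60 x 42 mm, 45 mm high, under it a plug foot 50 x 36 mm, 20 mm long. Point: its centre, 32.5 mm above the foot's underside (body from 12.5 mm below to 32.5 mm above). x along the 60 mm side, y the 42 mm side, z up. A flat (empty) pack, standing on its foot on the table to the left at the start; may be absent
Mind the look-alikes: they are no part of the job. What is shaped like the part that bears flat0_mid but blue or purple is not meant.

How it is judged (in metres and radians):
On the way, in this order (a step that is already met when the one before it is completed fails the run):
1. the charged pack stands released on the sloped rest (horizontal distance between charged_mid and rest_top below 0.038 m and y of charged_mid in the frame of rest_top between -0.024 and 0.024 m and z of charged_mid in the frame of rest_top between 0.018 and 0.045 m and angle between charged_mid's own z axis and vertical below 0.35 rad and contact force between charged and rest above 0.2 N and linear speed of charged below 0.03 m/s and contact force between the fingers and charged below 0.05 N), for 0.3 s.
2. every flat pack is plugged fully home into a socket (((horizontal distance between flat0_mid and socket0 below 0.006 m and z of flat0_mid in the frame of socket0 between 0 and 0.0165 m) or (horizontal distance between flat0_mid and socket1 below 0.006 m and z of flat0_mid in the frame of socket1 between 0 and 0.0165 m) or (horizontal distance between flat0_mid and socket2 below 0.006 m and z of flat0_mid in the frame of socket2 between 0 and 0.0165 m)) and angle between each of flat0_mid, flat1_mid, flat2_mid's own z axis and vertical below 0.1 rad and ((horizontal distance between flat1_mid and socket0 below 0.006 m and z of flat1_mid in the frame of socket0 between 0 and 0.0165 m) or (horizontal distance between flat1_mid and socket1 below 0.006 m and z of flat1_mid in the frame of socket1 between 0 and 0.0165 m) or (horizontal distance between flat1_mid and socket2 below 0.006 m and z of flat1_mid in the frame of socket2 between 0 and 0.0165 m)) and ((horizontal distance between flat2_mid and socket0 below 0.006 m and z of flat2_mid in the frame of socket0 between 0 and 0.0165 m) or (horizontal distance between flat2_mid and socket1 below 0.006 m and z of flat2_mid in the frame of socket1 between 0 and 0.0165 m) or (horizontal distance between flat2_mid and socket2 below 0.006 m and z of flat2_mid in the frame of socket2 between 0 and 0.0165 m))), for 0.3 s.
3. the blank block faces the loading opening (horizontal distance between blank and opening below 0.03 m), for 0.3 s.
At the end, for the whole second after the job is handed in: Charged pack released at rest on the ledge (within 38 mm of its centre, 24 mm sideways, leaning under 20 degrees); every flat pack home in a socket (within 4 mm of full depth, 6 mm of centre, 0.1 rad of upright); blank block within 30 mm of the loading point; bystanders moved under 30 mm (all of step 1 and all of step 2 and horizontal distance between blank and opening below 0.03 m); the robot touches nothing.
It fails at once if a bystander (jar, pliers, bowl) is moved more than 30 mm (distance of any of oil, pliers, bowl from where it was at the start of the episode above 0.03 m).
Of flat0, flat1, flat2 only 2 to 3 are there at a start; the rules pass over those that are not, and their reading is None.
At some moment in a run one of flat0, flat1, flat2 may be knocked a few centimetres aside while the robot is not near it.
It also fails if it takes over 210 s, if anything falls off the work surface, if the arm or the gripper's body presses on something with over 40 N, if the wrist force passes 120 N, or if a joint passes its speed limit or range.

## Working session

There is one attempt and no reset: what is moved stays moved. The work goes in short steps, Python scripts to look and compute and a tool call to move; the robot and the scene stay as the last step left them, time stands still between calls to the robot, and variables do not carry over. Pictures are saved under pics/ and viewed, at most 14 in all, crops included, and the job is handed in when it is done.

Besides the shell and the picture viewer there is one more tool, called after "Call:" in YAML: its name, and indented under it one key for each argument. send_rows: Moves the arm, as the interface text tells. Its arguments: {"type":"object","properties":{"targets":{"type":"array","items":{"type":"number"}},"newtons":{"type":"number"}},"required":["targets"]}

```bash
mkdir -p pics
python3 - <<'E'
from rig import monitor, eyes, job
import cv2,pickle
print(monitor.sense())
for n in ("scene","top"):
    c=eyes.capture(n); cv2.imwrite(f"pics/{n}0.png",c["img"][:,:,::-1]); pickle.dump(c,open(f"{n}0.pkl","wb")); print(n,c["K"],c["R"],c["t"])
E
```

```text
{'time_s': 0.0, 'joints': array([ 9.11595423e-01,  3.13435862e-01,  1.49844967e+00,  1.03621950e-05,
        1.33096560e+00, -2.23371046e-01]), 'dq': array([ 2.27260217e-04,  4.32252162e-04, -9.86111077e-05,  3.68967934e-04,
       -2.38040381e-04,  3.90467799e-04]), 'tau': array([-1.34139569e-03, -4.12260926e+01, -2.59744745e+01, -2.37601716e-04,
        4.01241836e-03, -1.84146040e-05]), 'eef_pos': array([221.47142967, 475.72030576, 230.73756181]), 'ee_rot': array([-2.73300997e-04,  2.16195496e-01,  9.76349892e-01, -5.66813682e-04]), 'force': array([-0.21622588, -0.86881915,  0.64744032]), 'wrist_torque': array([0.02780423, 0.0114884 , 0.00776651]), 'grip_force': 0.0, 'grip_width': 0.9972589209495845}
scene [[375.27843487   0.         325.35298623]
 [  0.         375.27843487 199.60814409]
 [  0.           0.           1.        ]] [[-0.46903655  0.88308585  0.01280971]
 [ 0.640018    0.34985818 -0.68408787]
 [-0.6085899  -0.31266377 -0.72928711]] [ 226.37487662 -254.79854041 1557.0896482 ]
top [[483.11162311   0.         326.18960826]
 [  0.         483.11162311 193.79028886]
 [  0.           0.           1.        ]] [[-0.00975616 -0.99993024 -0.00665869]
 [-0.99284563  0.0104791  -0.1189443 ]
 [ 0.11900578  0.00545061 -0.9928786 ]] [  28.88034328  490.53533428 1353.57944615]
```

View pics/scene0.png

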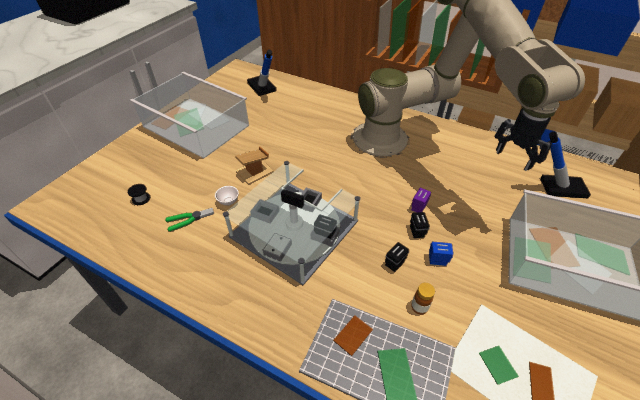

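View pics/top0.png

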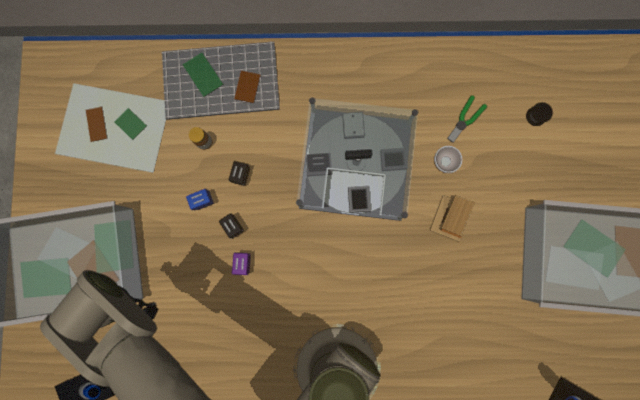

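The scene shows two black flat packs, at top (239,173) and (231,225). Blue (200,199) and purple (241,263) are look-alikes. The charged pack is in the opening at (360,198) and the rest is at (455,216). I'll confirm with an enlarged crop.

```bash
cat > h.py <<'E'
import numpy as np,cv2,pickle
from scipy.spatial.transform import Rotation as Ro
def ray(c,u,v,z):
    d=c["R"].T@np.linalg.inv(c["K"])@np.array([u,v,1.]); o=-c["R"].T@c["t"]
    return o+d*(z-o[2])/d[2]
def proj(c,X):
    p=c["K"]@(c["R"]@np.asarray(X,float)+c["t"]); return p[:2]/p[2]
def rq(s):
    w,x,y,z=s["ee_rot"]; return Ro.from_quat([x,y,z,w])
E
python3 - <<'E'
from h import *
c=pickle.load(open("top0.pkl","rb")); im=c["img"][:,:,::-1]
cv2.imwrite("pics/crop0.png",cv2.resize(im[90:280,180:480],None,fx=2.6,fy=2.6,interpolation=cv2.INTER_CUBIC))
E
```

```text
(no output)
```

View pics/crop0.png

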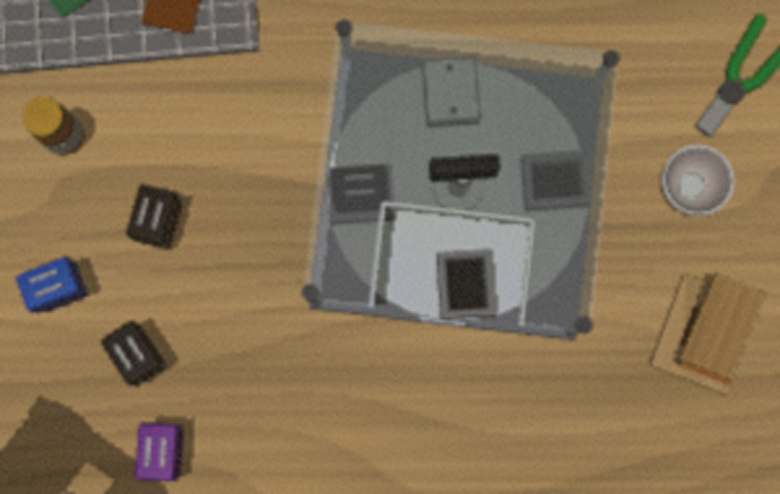

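Correction from the crop. The pack at crop (360,185) in the left socket is the charged one, and the opening shows an empty socket at (467,283). The blank is at the back (452,92). Flats are the black packs at (151,212) and (133,350). Measuring now.

```bash
cat >> h.py <<'E'
def plan(s,pos,yaw=None):
    """tool-axis shift (units of 60mm) and turn about tool z (deg) to reach pos with closing axis at world yaw (deg, mod 180); turn first, then shift"""
    R=rq(s); y=R.as_matrix()[:,1]; y0=np.degrees(np.arctan2(y[1],y[0])); p=np.asarray(pos,float)
    if yaw is None: yaw=y0
    q1=np.degrees(np.arctan2(p[1],p[0]))
    opts=[]
    for k in range(-2,3):
        yy=yaw+180*k; opts.append((abs(q1-yy),yy))
    yy=min(opts)[1]
    turn=-((yy-y0+180)%360-180)
    tilt=np.degrees(np.arccos(-R.as_matrix()[2,2]))
    yr=np.radians(yy); Y=np.array([np.cos(yr),np.sin(yr),0]); Z=np.array([0,0,-1.]); X=np.cross(Y,Z)
    Rn=np.stack([X,Y,Z],1); Rc=R.as_matrix(); d=p-s["eef_pos"]
    print("turn",round(turn,1),"q6->",round(q1-yy,1),"tilt",round(tilt,2),"| shift before turn",np.round(Rc.T@d/60,3),"| after turn",np.round(Rn.T@d/60,3))
E
python3 - <<'E'
from h import *
c=pickle.load(open("top0.pkl","rb"))
f=lambda u,v,z: ray(c,180+u/2.6,90+v/2.6,z)
P=[f(345,28,110),f(611,59,110),f(311,293,110),f(584,325,110)]
for p in P: print(p.round(0))
print("center",np.mean(P,0).round(1),"yaw of right->left", [np.degrees(np.arctan2(*(a-b)[:2])).round(1) for a,b in((P[0],P[1]),(P[2],P[3]))])
print("knob",f(464,167,165).round(1)); k=f(431,169,165)-f(497,165,165);print(k.round(1))
im=c["img"].astype(int); 
for nm,(u,v,z) in dict(flatA=(151,212,65),flatB=(133,350,65),charged=(360,185,95)).items():
    cu,cv=180+u/2.6,90+v/2.6; r=13
    sub=im[int(cv)-r:int(cv)+r,int(cu)-r:int(cu)+r].sum(2)
    print(nm,f(u,v,z).round(1))
for u,v in((715,275),(765,293),(730,383),(680,362)): print("ledge",f(u,v,80).round(0))
for u,v in((683,275),(653,362),(727,393)): print("foot",f(u,v,10).round(0))
for n,u,v in(("bowl",697,180),("jar",45,115)): print(n,f(u,v,40).round(0))
for a,b in(((146,190),(140,225)),((158,202),(153,226)),((115,338),(128,367)),((130,333),(143,360))):
    d=f(*a,65)-f(*b,65); print("stripe",np.degrees(np.arctan2(d[1],d[0])).round(1))
from rig import monitor
plan(monitor.sense(),[600,0,190],0)
E
```

```text
[740.  58. 110.]
[ 703. -223.  110.]
[458.  95. 110.]
[ 422. -186.  110.]
center [580.6 -63.8 110. ] yaw of right->left [np.float64(7.5), np.float64(7.3)]
knob [577.4 -61.9 165. ]
[-3.3 66.1  0. ]
flatA [552.1 270.4  65. ]
flatB [403.3 287.9  65. ]
charged [573.5  43.9  95. ]
ledge [ 476. -331.   80.]
ledge [ 456. -383.   80.]
ledge [ 362. -342.   80.]
ledge [ 384. -290.   80.]
foot [ 484. -313.   10.]
foot [ 387. -277.   10.]
foot [ 352. -357.   10.]
bowl [ 585. -326.   40.]
jar [667. 394.  40.]
stripe -8.9
stripe -11.0
stripe 24.8
stripe 26.2
turn 65.0 q6-> 0.0 tilt 0.07 | shift before turn [-9.066 -4.524  0.683] | after turn [-7.929  6.309  0.68 ]
```

Call:
send_rows:
  targets: [0, 0, 10.4, 0, 0, 0, 1, 0, 0, 10.4, 0, 0, 0, 1, 0, 0, 10.4, 0, 0, 0, 1, 0, 0, 10.4, 0, 0, 0, 1, 0, 0, 10.4, 0, 0, 0, 1]
  newtons: 60

```text
time_s: 0.72
eef_pos: [221.5, 475.8, 230.9]
ee_rot: [-0.0, 0.625, 0.781, -0.0]
force: [-0.3, 0.0, -0.1]
grip_width: 1.002
grip_force: 0.0
```

Call:
send_rows:
  targets: [0, 0, 10.4, 0, 0, 0, 1]

```text
time_s: 0.85
eef_pos: [221.5, 475.8, 231.0]
ee_rot: [0.0, 0.693, 0.721, -0.0]
force: [0.1, 0.5, 0.3]
grip_width: 1.0
grip_force: 0.0
```

Run:
```python
from h import *
from rig import monitor
plan(monitor.sense(),[579,-63,230],2.9)
```

```text
turn -0.6 q6-> -9.1 tilt 0.05 | shift before turn [-9.211  5.595  0.019] | after turn [-9.27   5.496  0.016]
```

Call:
send_rows:
  targets: [0, 0, 0, -0.77, 0.46, 0, 1, 0, 0, 0, -0.77, 0.46, 0, 1, 0, 0, 0, -0.77, 0.46, 0, 1, 0, 0, 0, -0.77, 0.46, 0, 1, 0, 0, 0, -0.77, 0.46, 0, 1]

```text
time_s: 1.48
eef_pos: [370.7, 249.9, 231.2]
ee_rot: [-0.0, 0.691, 0.723, -0.0]
force: [0.7, 0.5, 0.6]
grip_width: 0.999
grip_force: 0.0
```

Call:
send_rows:
  targets: [0, 0, 0, -0.77, 0.46, 0, 1, 0, 0, 0, -0.77, 0.46, 0, 1, 0, 0, 0, -0.77, 0.46, 0, 1, 0, 0, 0, -0.77, 0.46, 0, 1, 0, 0, 0, -0.77, 0.46, 0, 1]

```text
time_s: 2.1
eef_pos: [519.2, 25.4, 231.1]
ee_rot: [-0.0, 0.691, 0.723, -0.0]
force: [0.5, 1.4, 0.6]
grip_width: 0.999
grip_force: 0.0
```

Call:
send_rows:
  targets: [0, 0, 0, -0.77, 0.46, 0, 1, 0, 0, 0, 0, 0, 0, 1]

```text
time_s: 2.35
eef_pos: [549.1, -20.5, 230.2]
ee_rot: [-0.0, 0.692, 0.722, -0.0]
force: [-0.1, 0.4, -0.3]
grip_width: 1.002
grip_force: 0.0
```

Run:
```python
from h import *
from rig import monitor,eyes
s=monitor.sense();plan(s,[579,-63,230],2.9)
c=eyes.capture("wrist"); c["s"]=s; pickle.dump(c,open("w1.pkl","wb")); cv2.imwrite("pics/w1.png",c["img"][:,:,::-1])
print(s["eef_pos"],-c["R"].T@c["t"],c["R"],c["K"][0,0], "tcp px",proj(c,[579,-63,165]))
c=eyes.capture("top"); cv2.imwrite("pics/top1.png",c["img"][:,:,::-1])
```

```text
turn -0.5 q6-> -9.1 tilt 0.07 | shift before turn [-0.729  0.468  0.003] | after turn [-0.733  0.462  0.004]
[549.10794203 -20.50141384 230.21980113] [546.49452675  45.88180766 373.16398487] [[ 0.99917091  0.04068812 -0.00140378]
 [ 0.03960036 -0.96329918  0.26549295]
 [ 0.00945015 -0.26532843 -0.96411178]] 335.11183908729936 tcp px [359.45828799 277.41805421]
```

View pics/w1.png

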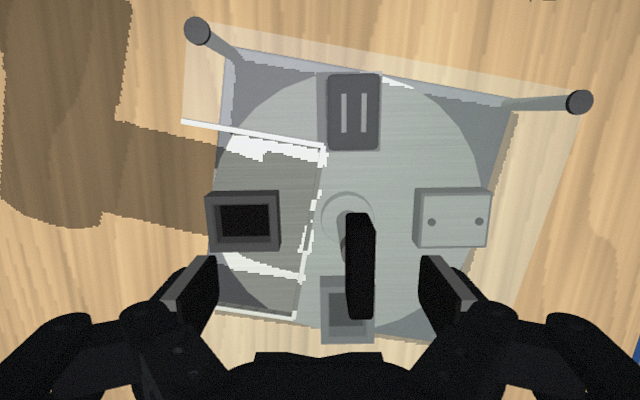

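The wrist view shows the knob at (361,266) and socket1's hole at (245,221). The charged pack (no blue or purple tint, grey through the guard) has its top centre at about (354,112), and the blank is at (452,218).

Run:
```python
from h import *
c=pickle.load(open("w1.pkl","rb"))
print("knob",ray(c,361,266,165).round(1),"post FL",ray(c,196,30,110).round(1),"BL",ray(c,580,101,110).round(1))
print("sock1",ray(c,244,220,50).round(1),"blank",ray(c,452,217,50).round(1),"charged",ray(c,353,112,95).round(1))
from rig import monitor
plan(monitor.sense(),[578.5,-62.5,132],2.9)
```

```text
knob [579.4 -54.4 165. ] post FL [456.8  97.9 110. ] BL [742.2  61.  110. ]
sock1 [475.2 -63.8  50. ] blank [685.5 -51.9  50. ] charged [574.   46.2  95. ]
turn -0.3 q6-> -9.1 tilt 0.07 | shift before turn [-0.769  0.477  1.646] | after turn [-0.77   0.471  1.647]
```

Call:
send_rows:
  targets: [0, 0, 0, -0.74, 0.48, 0, 1, 0, 0, 0, 0, 0, 0.8, 1, 0, 0, 0, 0, 0, 0.82, 1, 0, 0, 0, 0, 0, 0, -1, 0, 0, 0, 0, 0, 0, -1]
  newtons: 60

```text
time_s: 3.08
eef_pos: [579.8, -60.3, 136.5]
ee_rot: [0.001, 0.69, 0.724, 0.001]
force: [0.6, 0.2, 0.8]
grip_width: 0.607
grip_force: 0.0
```

Call:
send_rows:
  targets: [0, 0, 0, 0, 0, 0, -1, 0, 0, 0, 0, 0, 0, -1, 0, 0, 0, 0, 0, 0, -1, 0, 0, 0, 0, 0, 0, -1]

```text
time_s: 3.58
eef_pos: [580.8, -60.8, 136.2]
ee_rot: [0.002, 0.691, 0.723, 0.002]
force: [6.2, 2.5, 3.7]
grip_width: 0.201
grip_force: 60.6
```

Run:
```python
from h import *
from rig import monitor
s=monitor.sense();print(s["force"],s["wrist_torque"],s["joints"])
plan(s,[579,-61,132],82.6)
```

```text
[6.22125553 2.51855679 3.68770744] [ 0.30696942 -0.47414535 -0.04067181] [-3.05251329e-01  5.23438199e-01  1.44519696e+00  1.11367415e-03
  1.16733534e+00 -3.51643005e-01]
turn -80.0 q6-> -88.6 tilt 0.33 | shift before turn [-0.002 -0.03   0.07 ] | after turn [ 0.028 -0.007  0.07 ]
```

Call:
send_rows:
  targets: [0, 0, -10, 0, 0, 0, -1, 0, 0, -10, 0, 0, 0, -1, 0, 0, -10, 0, 0, 0, -1, 0, 0, -10, 0, 0, 0, -1, 0, 0, -10, 0, 0, 0, -1]

```text
time_s: 4.2
eef_pos: [580.3, -61.0, 136.1]
ee_rot: [0.002, 0.318, 0.948, 0.0]
force: [3.5, -0.5, 5.7]
grip_width: 0.201
grip_force: 60.8
```

Call:
send_rows:
  targets: [0, 0, -10, 0, 0, 0, -1, 0, 0, -10, 0, 0, 0, -1, 0, 0, -10, 0, 0, 0, -1, 0, 0, 0, 0, 0, 0, -1, 0, 0, 0, 0, 0, 0, -1]

```text
time_s: 4.82
eef_pos: [580.2, -61.3, 136.1]
ee_rot: [0.002, 0.064, 0.998, -0.001]
force: [1.9, -1.2, 4.6]
grip_width: 0.199
grip_force: 60.8
```

Run:
```python
from h import *
from rig import monitor,eyes
s=monitor.sense();print(s["force"],s["wrist_torque"],s["joints"])
plan(s,[579,-61,132],82.6)
c=eyes.capture("top"); pickle.dump(c,open("top2.pkl","wb")); 
cv2.imwrite("pics/top2.png",cv2.resize(c["img"][90:280,180:480,::-1],None,fx=2.6,fy=2.6,interpolation=cv2.INTER_CUBIC))
```

```text
[ 1.85606306 -1.2339336   4.63359953] [-0.09532092 -0.05543757  0.10058303] [-3.05918104e-01  5.23160203e-01  1.44575062e+00 -3.11303686e-04
  1.16832124e+00 -1.74800863e+00]
turn 0.0 q6-> -88.6 tilt 0.25 | shift before turn [0.02  0.003 0.069] | after turn [0.02  0.003 0.069]
```

View pics/top2.png

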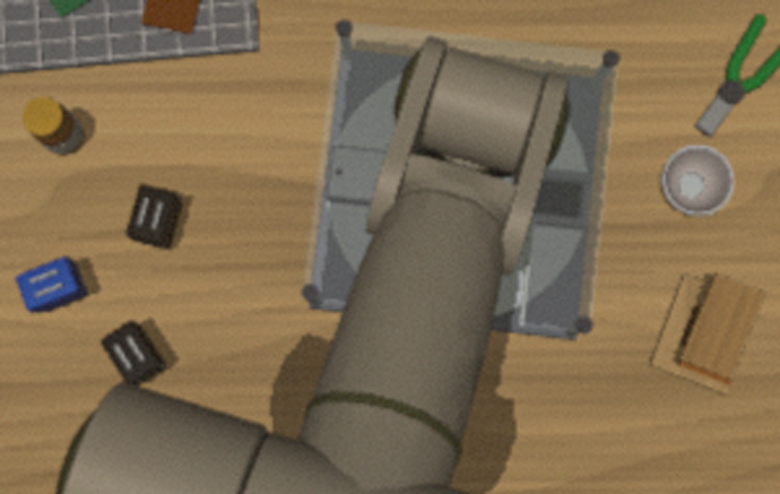

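Call:
send_rows:
  targets: [0, 0, 0, 0, 0, 0, 1, 0, 0, 0, 0, 0, 0, 1, 0, 0, 0, 0, 0, 0, 1, 0, 0, 0, 0, 0, -1, 1, 0, 0, 0, 0, 0, -0.3, 1]

```text
time_s: 5.5
eef_pos: [580.0, -61.0, 215.6]
ee_rot: [0.002, 0.064, 0.998, -0.001]
force: [0.4, -0.5, -0.8]
grip_width: 0.999
grip_force: 0.0
```

Call:
send_rows:
  targets: [0, 0, 0, 0.6, 0, 0, 1, 0, 0, 0, 0.6, 0, 0, 1, 0, 0, 0, 0.6, 0, 0, 1, 0, 0, 0, 0, 0, 0, 1]

```text
time_s: 6.0
eef_pos: [470.6, -46.6, 212.5]
ee_rot: [0.0, 0.064, 0.998, -0.0]
force: [0.4, -0.4, -0.4]
grip_width: 0.999
grip_force: 0.0
```

Run:
```python
from h import *
from rig import monitor,eyes
s=monitor.sense()
plan(s,[473,-47.5,57],82.6)
c=eyes.capture("wrist"); pickle.dump(c,open("w2.pkl","wb")); cv2.imwrite("pics/w2.png",c["img"][:,:,::-1])
```

```text
turn 0.0 q6-> -88.3 tilt 0.0 | shift before turn [-0.042 -0.01   2.592] | after turn [-0.042 -0.01   2.592]
```

View pics/w2.png

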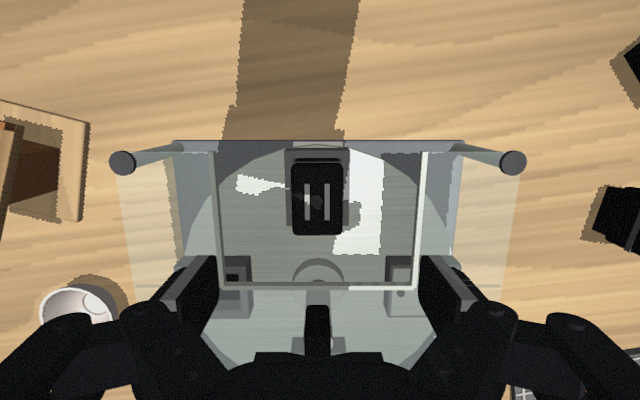

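The charged pack is in the opening, with stripes centred at (317,203) and front posts at (122,162) and (512,162).

Run:
```python
from h import *
c=pickle.load(open("w2.pkl","rb"))
print(ray(c,317,202,95),ray(c,122,162,110),ray(c,512,162,110), proj(c,[473,-47.5,95]))
```

```text
[473.98633667 -48.78217475  95.        ] [ 421.14318348 -186.27998328  110.        ] [458.37121289  97.87199728 110.        ] [318.41982553 200.62696922]
```

Call:
send_rows:
  targets: [0, 0, 0, -0.05, -0.02, 0.8, 1, 0, 0, 0, 0, 0, 0.9, 1, 0, 0, 0, 0, 0, 0.87, 1, 0, 0, 0, 0, 0, 0, 1, 0, 0, 0, 0, 0, 0, -1]
  newtons: 50

```text
time_s: 6.68
eef_pos: [476.2, -49.0, 59.6]
ee_rot: [0.001, 0.064, 0.998, -0.0]
force: [0.5, -0.4, 0.5]
grip_width: 0.816
grip_force: 0.0
```

Call:
send_rows:
  targets: [0, 0, 0, 0, 0, 0, -1, 0, 0, 0, 0, 0, 0, -1, 0, 0, 0, 0, 0, 0, -1, 0, 0, 0, 0, 0, 0, -1]

```text
time_s: 7.18
eef_pos: [475.8, -48.9, 59.7]
ee_rot: [0.002, 0.064, 0.998, -0.001]
force: [-1.2, 0.8, 7.6]
grip_width: 0.482
grip_force: 49.9
```

Call:
send_rows:
  targets: [0, 0, 0, 0, 0, -0.9, -1, 0, 0, 0, 0, 0, -0.9, -1, 0, 0, 0, 0, 0, -0.9, -1, 0, 0, 0, 0, 0, 0, -1]

```text
time_s: 7.68
eef_pos: [476.2, -49.0, 224.3]
ee_rot: [0.004, 0.064, 0.998, -0.001]
force: [-0.5, 0.1, -2.9]
grip_width: 0.487
grip_force: 52.7
```

Call:
send_rows:
  targets: [0, 0, 7.8, 0, 0, 0, -1, 0, 0, 7.8, 0, 0, 0, -1, 0, 0, 0, 0, 0, 0, -1]

```text
time_s: 8.05
eef_pos: [474.3, -48.4, 219.2]
ee_rot: [-0.001, 0.198, 0.98, 0.0]
force: [-0.2, -0.0, -2.8]
grip_width: 0.481
grip_force: 52.6
```

Run:
```python
from h import *
from rig import monitor,eyes
s=monitor.sense(); print(s["eef_pos"],s["grip_width"],s["grip_force"])
plan(s,[420,-250,215],67)
```

```text
[474.32769068 -48.38974234 219.21685351] 0.4813241821428247 52.574265003204346
turn -179.9 q6-> 82.2 tilt 0.08 | shift before turn [-0.473 -3.448  0.07 ] | after turn [0.479 3.447 0.07 ]
```

Call:
send_rows:
  targets: [0, 0, 0, -0.12, -0.86, 0, -1, 0, 0, 0, -0.12, -0.86, 0, -1, 0, 0, 0, -0.12, -0.86, 0, -1, 0, 0, 0, -0.12, -0.86, 0, -1, 0, 0, 0, 0, 0, 0, -1]

```text
time_s: 8.68
eef_pos: [419.6, -252.3, 219.2]
ee_rot: [-0.0, 0.2, 0.98, 0.0]
force: [-0.5, -0.2, -3.2]
grip_width: 0.482
grip_force: 52.9
```

Run:
```python
from h import *
from rig import monitor,eyes
s=monitor.sense(); print(s["eef_pos"],s["grip_width"],s["grip_force"])
c=eyes.capture("wrist"); pickle.dump(c,open("w3.pkl","wb")); cv2.imwrite("pics/w3.png",c["img"][:,:,::-1])
```

```text
[ 419.59722534 -252.32912028  219.2111858 ] 0.4816964253722179 52.892314195632935
```

View pics/w3.png

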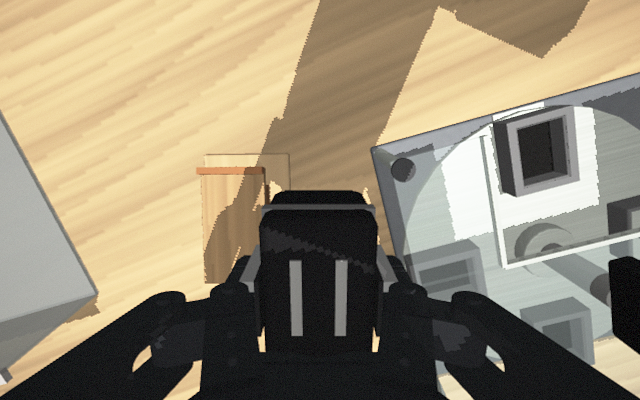

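The reddish lip runs (196..266,170) and the ledge extends down to (205,283), so it falls towards the robot. The tool yaw is nearly aligned with it.

Run:
```python
from h import *
from rig import monitor
c=pickle.load(open("w3.pkl","rb"))
A=ray(c,196,168,79);B=ray(c,266,168,79);C=ray(c,205,283,91)
print(A,B,C,np.linalg.norm(A-B),np.linalg.norm((A-C)[:2]))
d=B-A; print("yaw y", np.degrees(np.arctan2(d[1],d[0])), "yaw edge",np.degrees(np.arctan2(*(A-C)[1::-1])))
# side edge of ledge, right: 
s=monitor.sense(); X=rq(s).as_matrix()[:,0]
print("toolx",np.degrees(np.arctan2(X[1],X[0])))
m=(A+B)/2; low=np.array([np.cos(np.radians(157)),np.sin(np.radians(157)),0])
print("centre from lip",(m-low*50), "from corner C", (A+C)/2+d/2)
```

```text
[ 359.91625257 -340.82978791   79.        ] [ 383.33561898 -285.99033319   79.        ] [ 454.78507014 -378.68170038   91.        ] 59.63080174337277 102.14137176246501
yaw y 66.87493822429056 yaw edge 158.24838898993093
toolx 157.0294220483754
centre from lip [ 417.65117845 -332.94661698   79.        ] from corner C [ 419.06034456 -332.33601679   85.        ]
```

Call:
send_rows:
  targets: [0, 0, 0, -0.25, -0.62, 0, -1, 0, 0, 0, -0.25, -0.63, 0, -1, 0, -6, 0, 0, 0, 0.6, -1, 0, -6, 0, 0, 0, 0, -1, 0, 0, 0, 0, 0, 0, -1]

```text
time_s: 9.35
eef_pos: [418.7, -329.1, 183.7]
ee_rot: [0.102, 0.197, 0.975, -0.02]
force: [0.3, -0.1, -1.9]
grip_width: 0.486
grip_force: 53.0
```

Run:
```python
from h import *
from rig import monitor,eyes
s=monitor.sense(); R=rq(s).as_matrix(); print(s["eef_pos"],R.round(3),R.T@(np.array([417.8,-333,110])-s["eef_pos"])/60)
```

```text
[ 418.7449595  -329.14276627  183.70635155] [[-0.902  0.388  0.19 ]
 [ 0.38   0.921 -0.08 ]
 [-0.206  0.001 -0.978]] [ 0.24312128 -0.06607066  1.20414719]
```

Call:
send_rows:
  targets: [0, 0, 0, 0.24, -0.07, 0.4, -1, 0, 0, 0, 0, 0, 0.4, -1, 0, 0, 0, 0, 0, 0.2, -1, 0, 0, 0, 0, 0, 0.1, -1, 0, 0, 0, 0, 0, 0, -1]

```text
time_s: 9.98
eef_pos: [417.5, -334.3, 116.6]
ee_rot: [0.102, 0.198, 0.975, -0.021]
force: [-0.4, -0.2, -2.2]
grip_width: 0.482
grip_force: 52.9
```

Call:
send_rows:
  targets: [0, 0, 0, 0, 0, 0.05, -1, 0, 0, 0, 0, 0, 0, -1]

```text
time_s: 10.22
eef_pos: [417.7, -334.6, 113.6]
ee_rot: [0.103, 0.198, 0.975, -0.021]
force: [0.3, -0.3, -2.3]
grip_width: 0.486
grip_force: 52.9
```

Call:
send_rows:
  targets: [0, 0, 0, 0, 0, 0.04, -1, 0, 0, 0, 0, 0, 0, -1]

```text
time_s: 10.48
eef_pos: [418.1, -334.7, 111.0]
ee_rot: [0.102, 0.198, 0.975, -0.021]
force: [-0.1, -0.2, -3.3]
grip_width: 0.481
grip_force: 52.9
```

Call:
send_rows:
  targets: [0, 0, 0, 0, 0, 0.04, -1, 0, 0, 0, 0, 0, 0, -1]

```text
time_s: 10.72
eef_pos: [418.5, -335.0, 110.5]
ee_rot: [0.103, 0.198, 0.975, -0.021]
force: [-10.2, 6.6, 18.7]
grip_width: 0.485
grip_force: 55.6
```

Call:
send_rows:
  targets: [0, 0, 0, 0, 0, 0, 0.3, 0, 0, 0, 0, 0, 0, 1, 0, 0, 0, 0, 0, 0, 1, 0, 0, 0, 0, 0, 0, 1]

```text
time_s: 11.22
eef_pos: [418.6, -335.0, 108.6]
ee_rot: [0.102, 0.198, 0.975, -0.021]
force: [0.3, -0.3, 0.1]
grip_width: 1.004
grip_force: 0.0
```

Call:
send_rows:
  targets: [0, 0, 0, 0, 0, -0.6, 1, 0, 0, 0, 0, 0, -0.8, 1, 0, 6, 0, 0, 0, -0.5, 1, 0, 6, 0, 0, 0, 0, 1, 0, 0, 0, 0, 0, 0, 1]

```text
time_s: 11.85
eef_pos: [397.4, -325.9, 219.9]
ee_rot: [0.0, 0.199, 0.98, 0.0]
force: [0.3, 1.0, -0.1]
grip_width: 1.001
grip_force: 0.0
```

Run:
```python
from h import *
from rig import monitor,eyes
s=monitor.sense(); print(s["joints"].round(2)); plan(s,[380,-20,230],-20)
c=eyes.capture("wrist"); pickle.dump(c,open("w4.pkl","wb")); cv2.imwrite("pics/w4.png",c["img"][:,:,::-1])
c=eyes.capture("top"); pickle.dump(c,open("top4.pkl","wb")); a=c["img"][90:280,180:480,::-1]
c=eyes.capture("scene"); b=c["img"][100:290,130:480,::-1]
cv2.imwrite("pics/t4.png",np.vstack([cv2.resize(a,(474,300)),cv2.resize(b,(474,257))]))
```

```text
[-0.92  0.3   1.55  0.    1.29 -2.09]
turn 87.1 q6-> 17.0 tilt 0.03 | shift before turn [ 2.253  4.582 -0.17 ] | after turn [ 4.691 -2.017 -0.169]
```

View pics/w4.png

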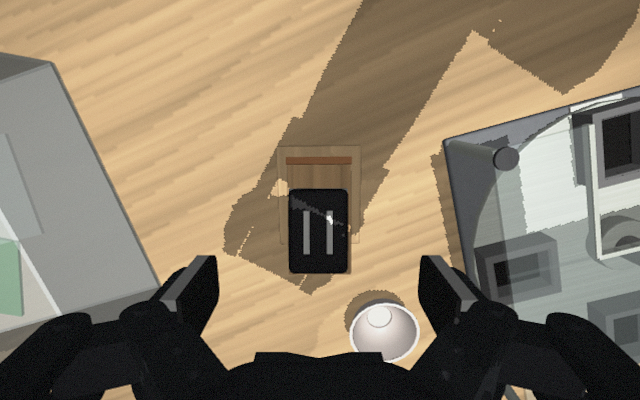

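View pics/t4.png

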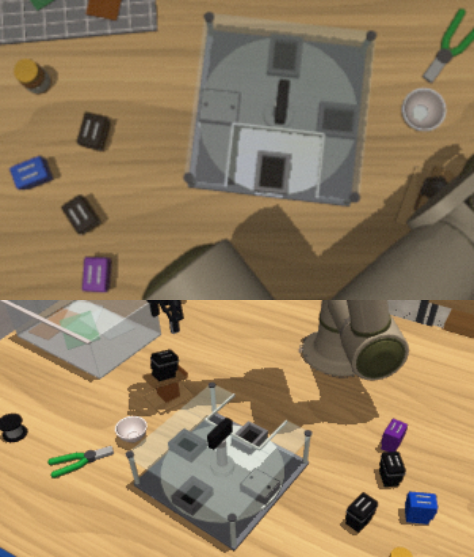

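The charged pack stands centred on the rest, and the flats are still at their places. Next, the nearer flat.

Call:
send_rows:
  targets: [0, 0, 0, 0.36, 0.87, 0, 1, 0, 0, 0, 0.36, 0.87, 0, 1, 0, 0, 0, 0.36, 0.87, 0, 1, 0, 0, 0, 0.36, 0.87, 0, 1, 0, 0, 0, 0.36, 0.87, 0, 1]

```text
time_s: 12.62
eef_pos: [398.5, -41.5, 220.1]
ee_rot: [0.001, 0.2, 0.98, 0.0]
force: [0.1, 0.1, -0.7]
grip_width: 1.0
grip_force: 0.0
```

Call:
send_rows:
  targets: [0, 0, 0, 0.36, 0.87, 0, 1, 0, 0, 0, 0.36, 0.87, 0, 1, 0, 0, 0, 0.36, 0.87, 0, 1, 0, 0, 0, 0.36, 0.87, 0, 1, 0, 0, 0, 0.36, 0.87, 0, 1]

```text
time_s: 13.25
eef_pos: [401.0, 240.9, 220.1]
ee_rot: [0.0, 0.199, 0.98, 0.001]
force: [-0.3, 0.3, 0.3]
grip_width: 1.001
grip_force: 0.0
```

Call:
send_rows:
  targets: [0, 0, -9.7, 0, 0, 0, 1, 0, 0, -9.7, 0, 0, 0, 1, 0, 0, -9.7, 0, 0, 0, 1, 0, 0, -9.7, 0, 0, 0, 1, 0, 0, -9.7, 0, 0, 0, 1]

```text
time_s: 13.88
eef_pos: [401.2, 239.0, 219.9]
ee_rot: [0.0, -0.224, 0.975, 0.0]
force: [-0.3, 0.0, 0.1]
grip_width: 0.999
grip_force: 0.0
```

```bash
cat >> h.py <<'E'
def look(n):
    from rig import monitor,eyes
    s=monitor.sense(); c=eyes.capture("wrist"); pickle.dump(c,open(n+".pkl","wb")); cv2.imwrite(f"pics/{n}.png",c["img"][:,:,::-1]); return s,c
E
python3 - <<'E'
from h import *
s,c=look("w5"); plan(s,[403,288,28],115.5); print(s["joints"].round(2),proj(c,[403,288,65]))
E
```

```text
turn 0.3 q6-> -79.9 tilt 0.05 | shift before turn [-0.381  0.721  3.2  ] | after turn [-0.379  0.725  3.199]
[ 0.29  0.19  1.68  0.    1.26 -1.74] [365.56075865 211.70797099]
```

View pics/w5.png

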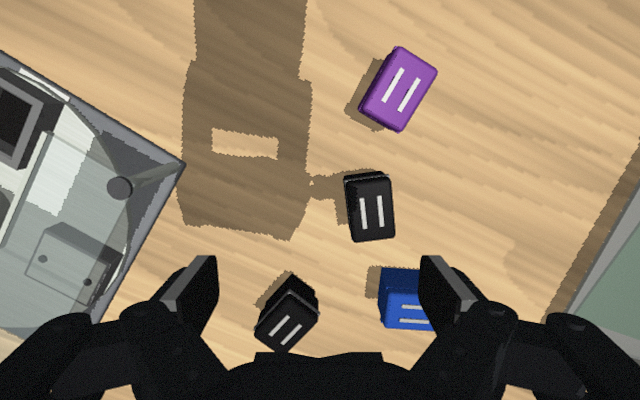

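Flat B (black) has its stripes at about (372,212). Purple (398,90) and blue (408,305) are not meant. The other flat is at (285,330).

```bash
cat >> h.py <<'E'
def stripes(c,u,v,z,r=24):
    g=cv2.cvtColor(c["img"],cv2.COLOR_RGB2GRAY); u,v=int(u),int(v)
    m=(g>110).astype(np.uint8); w=np.zeros_like(m); w[v-r:v+r,u-r:u+r]=1
    n,l,st,ce=cv2.connectedComponentsWithStats(m*w,connectivity=4)
    out=[]
    for i in range(1,n):
        x,y,ww,hh,a=st[i]
        if 30<a<600 and x>u-r and y>v-r and x+ww<u+r and y+hh<v+r:
            ys,xs=np.where(l==i); P=np.array([ray(c,a_,b_,z)[:2] for a_,b_ in zip(xs,ys)])
            e=np.linalg.svd(P-P.mean(0))[2][0]; out.append(P.mean(0)); print("stripe",a,P.mean(0).round(1),"yaw",np.degrees(np.arctan2(e[1],e[0])).round(1)%180)
    if len(out)==2: print("centre",np.mean(out,0).round(1))
E
python3 - <<'E'
from h import *
c=pickle.load(open("w5.pkl","rb")); stripes(c,372,212,65); stripes(c,287,330,65)
E
```

```text
stripe 155 [396.2 299.7] yaw 33.6
stripe 151 [405.2 286.3] yaw 33.9
centre [400.7 293. ]
stripe 105 [549.6 264.8] yaw 165.3
stripe 96 [553.5 280.4] yaw 164.4
centre [551.5 272.6]
```

Run:
```python
from h import *
from rig import monitor
plan(monitor.sense(),[400.7,292.5,28],123.7)
```

```text
turn -7.5 q6-> -87.6 tilt 0.05 | shift before turn [-0.384  0.803  3.201] | after turn [-0.487  0.748  3.2  ]
```

Call:
send_rows:
  targets: [0, 0, -7.5, 0, 0, 0, 1, 0, 0, 0, -0.49, 0.75, 0, 1, 0, 0, 0, 0, 0, 0.8, 1, 0, 0, 0, 0, 0, 0.8, 1, 0, 0, 0, 0, 0, 0.8, 1]

```text
time_s: 14.55
eef_pos: [401.4, 292.8, 74.8]
ee_rot: [0.001, -0.283, 0.959, 0.0]
force: [1.3, 0.2, -0.9]
grip_width: 1.002
grip_force: 0.0
```

Run:
```python
from h import *
s,c=look("w6"); plan(s,[400.7,292.5,28],123.7); stripes(c,*proj(c,[400.7,292.5,65]),65,40); print(proj(c,[400.7,292.5,65]))
```

```text
turn -0.8 q6-> -87.6 tilt 0.07 | shift before turn [0.013 0.002 0.781] | after turn [0.012 0.002 0.781]
stripe 402 [396.3 299.7] yaw 33.5
stripe 409 [405.1 286.2] yaw 33.9
centre [400.7 292.9]
[319.88537618 251.73798912]
```

Call:
send_rows:
  targets: [0, 0, -0.8, 0, 0, 0.4, 1, 0, 0, 0, 0, 0, 0.35, 1, 0, 0, 0, 0, 0, 0, -1, 0, 0, 0, 0, 0, 0, -1, 0, 0, 0, 0, 0, 0, -1]
  newtons: 50

```text
time_s: 15.22
eef_pos: [402.3, 293.2, 32.7]
ee_rot: [0.001, -0.291, 0.957, 0.0]
force: [-1.6, 0.7, 6.2]
grip_width: 0.488
grip_force: 50.2
```

Call:
send_rows:
  targets: [0, 0, 0, 0, 0, 0, -1, 0, 0, 0, 0, 0, 0, -1]

```text
time_s: 15.48
eef_pos: [402.3, 293.2, 32.6]
ee_rot: [0.001, -0.291, 0.957, 0.0]
force: [-2.2, -0.8, 6.9]
grip_width: 0.481
grip_force: 50.3
```

Call:
send_rows:
  targets: [0, 0, 0, 0, 0, -0.9, -1, 0, 0, 0, 0, 0, -0.9, -1, 0, 0, 0, 0, 0, -0.9, -1, 0, 0, 10.3, 0, 0, 0, -1, 0, 0, 10.3, 0, 0, 0, -1]

```text
time_s: 16.1
eef_pos: [401.6, 292.9, 194.2]
ee_rot: [0.001, -0.112, 0.994, 0.0]
force: [0.7, 0.3, -3.4]
grip_width: 0.482
grip_force: 52.8
```

Call:
send_rows:
  targets: [0, 0, 10.3, 0, 0, 0, -1, 0, 0, 10.3, 0, 0, 0, -1, 0, 0, 0, 0, 0, 0, -1]

```text
time_s: 16.48
eef_pos: [401.6, 292.9, 193.6]
ee_rot: [0.0, 0.064, 0.998, 0.0]
force: [0.2, 0.4, -2.4]
grip_width: 0.484
grip_force: 52.7
```

Run:
```python
from h import *
from rig import monitor
s=monitor.sense(); print(s["joints"].round(2)); plan(s,[475,-48.6,150],82.6)
```

```text
[ 0.39  0.29  1.64  0.    1.22 -1.05]
turn 0.1 q6-> -88.4 tilt 0.01 | shift before turn [-1.936 -5.49   0.726] | after turn [-1.947 -5.486  0.726]
```

Call:
send_rows:
  targets: [0, 0, 0, -0.28, -0.79, 0, -1, 0, 0, 0, -0.28, -0.79, 0, -1, 0, 0, 0, -0.28, -0.79, 0, -1, 0, 0, 0, -0.28, -0.79, 0, -1, 0, 0, 0, -0.28, -0.79, 0, -1]

```text
time_s: 17.1
eef_pos: [454.7, 45.6, 193.6]
ee_rot: [0.0, 0.062, 0.998, 0.0]
force: [0.1, 0.7, -1.8]
grip_width: 0.481
grip_force: 53.0
```

Call:
send_rows:
  targets: [0, 0, 0, -0.28, -0.79, 0, -1, 0, 0, 0, -0.25, -0.73, 0, -1, 0, 0, 0, 0, 0, 0.4, -1, 0, 0, 0, 0, 0, 0.3, -1, 0, 0, 0, 0, 0, 0, -1]

```text
time_s: 17.73
eef_pos: [473.8, -47.2, 150.6]
ee_rot: [-0.001, 0.063, 0.998, 0.0]
force: [0.2, 0.1, -2.4]
grip_width: 0.481
grip_force: 52.8
```

Run:
```python
from h import *
s,c=look("w7"); plan(s,[475,-48.6,62.6],82.6); print(proj(c,[473.5,-48.4,50]))
```

```text
turn 0.2 q6-> -88.4 tilt 0.13 | shift before turn [-0.025 -0.021  1.466] | after turn [-0.022 -0.02   1.466]
[317.55877686 203.28245171]
```

View pics/w7.png

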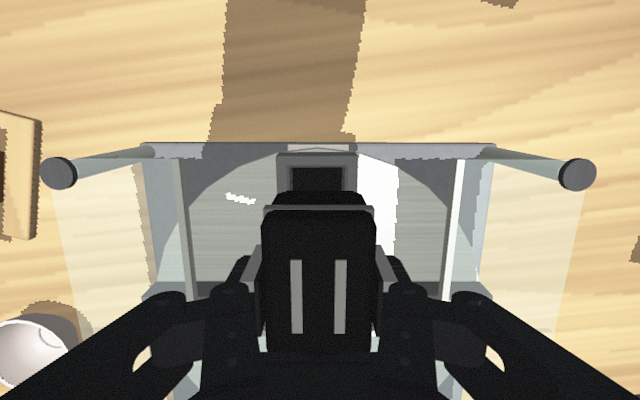

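The socket mouth is centred at column ~317 against a predicted 317.6, so it's aligned. Descending.

Call:
send_rows:
  targets: [0, 0, 0.2, -0.02, -0.02, 0.5, -1, 0, 0, 0, 0, 0, 0.5, -1, 0, 0, 0, 0, 0, 0, -1]

```text
time_s: 18.15
eef_pos: [475.0, -48.4, 90.8]
ee_rot: [-0.001, 0.065, 0.998, 0.0]
force: [-0.5, -1.0, -2.1]
grip_width: 0.486
grip_force: 52.8
```

Call:
send_rows:
  targets: [0, 0, 0, 0, 0, 0.1, -1, 0, 0, 0, 0, 0, 0.1, -1, 0, 0, 0, 0, 0, 0, -1]

```text
time_s: 18.52
eef_pos: [475.5, -48.7, 79.4]
ee_rot: [0.0, 0.066, 0.998, -0.0]
force: [0.3, 0.8, -1.3]
grip_width: 0.485
grip_force: 52.9
```

Call:
send_rows:
  targets: [0, 0, 0, 0, 0, 0.12, -1, 0, 0, 0, 0, 0, 0.1, -1, 0, 0, 0, 0, 0, 0, -1]

```text
time_s: 18.9
eef_pos: [475.2, -48.6, 65.5]
ee_rot: [-0.001, 0.066, 0.998, 0.0]
force: [0.4, 0.3, -3.3]
grip_width: 0.48
grip_force: 53.0
```

Call:
send_rows:
  targets: [0, 0, 0, 0, 0, 0.06, -1, 0, 0, 0, 0, 0, 0.03, -1, 0, 0, 0, 0, 0, 0, -1]

```text
time_s: 19.27
eef_pos: [475.8, -48.8, 62.5]
ee_rot: [0.001, 0.066, 0.998, -0.0]
force: [-9.4, 3.0, 21.2]
grip_width: 0.488
grip_force: 55.8
```

Home, with contact force at the expected height. Release and go to the knob, with the same yaw.

Call:
send_rows:
  targets: [0, 0, 0, 0, 0, 0, 1, 0, 0, 0, 0, 0, 0, 1, 0, 0, 0, 0, 0, 0, 1, 0, 0, 0, 0, 0, -0.9, 1, 0, 0, 0, 0, 0, -0.9, 1]

```text
time_s: 19.9
eef_pos: [475.2, -48.7, 169.7]
ee_rot: [-0.001, 0.066, 0.998, 0.0]
force: [1.2, 0.2, 0.9]
grip_width: 0.996
grip_force: 0.0
```

Call:
send_rows:
  targets: [0, 0, 0, 0, 0, -0.8, 1, 0, 0, 0, -0.6, 0, 0, 1, 0, 0, 0, -0.6, 0, 0, 1, 0, 0, 0, -0.6, 0, 0, 1, 0, 0, 0, 0, 0, 0, 1]

```text
time_s: 20.52
eef_pos: [583.6, -63.2, 215.5]
ee_rot: [-0.0, 0.066, 0.998, 0.0]
force: [-0.4, -0.0, 0.7]
grip_width: 0.995
grip_force: 0.0
```

Run:
```python
from h import *
from rig import monitor,eyes
s=monitor.sense(); plan(s,[580.3,-61.2,136],82.6)
c=eyes.capture("top"); pickle.dump(c,open("top8.pkl","wb")); stripes(c,*proj(c,[551.5,272.6,65]),65,14)
```

```text
turn -0.2 q6-> -88.6 tilt 0.06 | shift before turn [0.058 0.025 1.325] | after turn [0.059 0.026 1.325]
```

Now grip and turn -180° (tool +180 about z).

Call:
send_rows:
  targets: [0, 0, 0, 0.05, 0.03, 0.6, 1, 0, 0, 0, 0, 0, 0.7, 1, 0, 0, 0, 0, 0, 0, -1, 0, 0, 0, 0, 0, 0, -1, 0, 0, 0, 0, 0, 0, -1]
  newtons: 60

```text
time_s: 21.2
eef_pos: [580.5, -61.0, 140.6]
ee_rot: [0.002, 0.066, 0.998, -0.0]
force: [0.5, 0.0, -0.4]
grip_width: 0.375
grip_force: 0.0
```

Call:
send_rows:
  targets: [0, 0, 0, 0, 0, 0, -1, 0, 0, 0, 0, 0, 0, -1, 0, 0, 0, 0, 0, 0, -1]

```text
time_s: 21.58
eef_pos: [580.2, -61.4, 140.2]
ee_rot: [0.001, 0.066, 0.998, -0.001]
force: [-2.3, -2.4, 6.7]
grip_width: 0.202
grip_force: 60.4
```

Call:
send_rows:
  targets: [0, 0, 10, 0, 0, 0, -1, 0, 0, 10, 0, 0, 0, -1, 0, 0, 10, 0, 0, 0, -1, 0, 0, 10, 0, 0, 0, -1, 0, 0, 10, 0, 0, 0, -1]

```text
time_s: 22.2
eef_pos: [580.5, -61.0, 140.2]
ee_rot: [0.001, 0.484, 0.875, 0.0]
force: [-0.6, 0.0, 5.6]
grip_width: 0.202
grip_force: 60.4
```

Call:
send_rows:
  targets: [0, 0, 10, 0, 0, 0, -1, 0, 0, 10, 0, 0, 0, -1, 0, 0, 10, 0, 0, 0, -1, 0, 0, 10, 0, 0, 0, -1, 0, 0, 10, 0, 0, 0, -1]

```text
time_s: 22.82
eef_pos: [580.9, -60.9, 140.2]
ee_rot: [0.001, 0.808, 0.589, 0.001]
force: [2.4, -0.7, 5.5]
grip_width: 0.199
grip_force: 60.2
```

Call:
send_rows:
  targets: [0, 0, 10, 0, 0, 0, -1, 0, 0, 10, 0, 0, 0, -1, 0, 0, 10, 0, 0, 0, -1, 0, 0, 10, 0, 0, 0, -1, 0, 0, 10, 0, 0, 0, -1]

```text
time_s: 23.45
eef_pos: [581.3, -61.2, 140.2]
ee_rot: [0.001, 0.981, 0.192, 0.002]
force: [5.5, -2.0, 3.3]
grip_width: 0.194
grip_force: 60.1
```

Call:
send_rows:
  targets: [0, 0, 10, 0, 0, 0, -1, 0, 0, 10, 0, 0, 0, -1, 0, 0, 10, 0, 0, 0, -1, 0, 0, 0, 0, 0, 0, -1]

```text
time_s: 23.95
eef_pos: [581.3, -61.5, 140.2]
ee_rot: [0.001, 0.998, -0.067, 0.003]
force: [5.6, -3.5, 3.6]
grip_width: 0.202
grip_force: 59.9
```

Run:
```python
from h import *
from rig import monitor,eyes
s=monitor.sense(); plan(s,[580.3,-61.2,136],82.6); print(s["joints"].round(2))
c=eyes.capture("top"); pickle.dump(c,open("top9.pkl","wb")); cv2.imwrite("pics/top9.png",cv2.resize(c["img"][90:280,180:480,::-1],None,fx=2.6,fy=2.6,interpolation=cv2.INTER_CUBIC))
```

```text
turn 179.7 q6-> -88.6 tilt 0.3 | shift before turn [-0.018 -0.002  0.07 ] | after turn [0.018 0.002 0.07 ]
[-0.31  0.52  1.44 -0.    1.18  1.4 ]
```

View pics/top9.png

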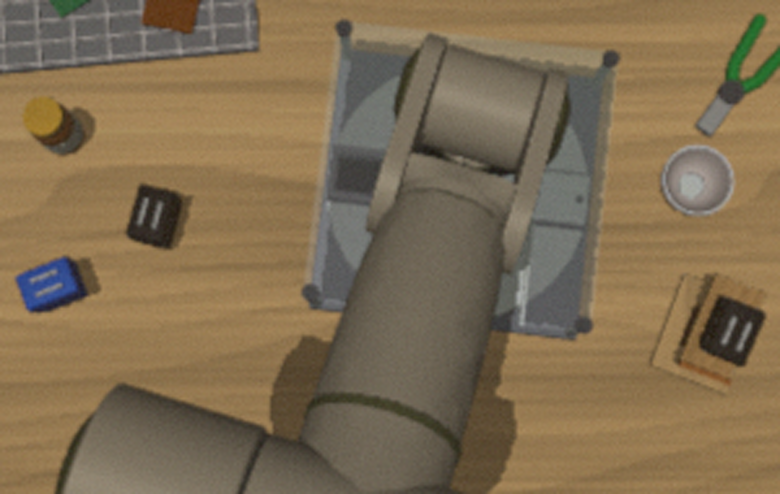

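Socket2 is now at the opening, the blank is at the right (570,200), and the remaining flat is still at (153,215). Release and go for it.

Call:
send_rows:
  targets: [0, 0, 0, 0, 0, 0, 1, 0, 0, 0, 0, 0, 0, 1, 0, 0, 0, 0, 0, 0, 1, 0, 0, 0, 0, 0, -0.7, 1, 0, 0, 0, 0, 0, -0.7, 1]

```text
time_s: 24.62
eef_pos: [579.6, -60.6, 223.5]
ee_rot: [-0.0, 0.998, -0.066, -0.001]
force: [0.1, -0.0, 0.1]
grip_width: 1.003
grip_force: 0.0
```

Call:
send_rows:
  targets: [0, 0, 0, -0.2, -0.9, 0, 1, 0, 0, 0, -0.2, -0.9, 0, 1, 0, 0, 0, -0.2, -0.9, 0, 1, 0, 0, 0, -0.2, -0.9, 0, 1, 0, 0, 0, -0.2, -0.9, 0, 1]

```text
time_s: 25.25
eef_pos: [555.4, 216.6, 222.7]
ee_rot: [0.0, 0.998, -0.066, -0.0]
force: [0.6, -0.7, -0.3]
grip_width: 1.0
grip_force: 0.0
```

Call:
send_rows:
  targets: [0, 0, 7, 0, 0, 0, 1, 0, 0, 0, 0, 0, 0, 1]

```text
time_s: 25.5
eef_pos: [555.7, 215.1, 222.5]
ee_rot: [0.0, 0.992, -0.126, -0.0]
force: [-0.4, 0.1, -0.6]
grip_width: 1.001
grip_force: 0.0
```

Run:
```python
from h import *
s,c=look("w10"); plan(s,[551.5,272.6,30],75.5); p=proj(c,[551.5,272.6,65]);print(p);stripes(c,*p,65,35); print(s["joints"].round(2))
```

```text
turn -180.0 q6-> -49.2 tilt 0.02 | shift before turn [-0.306 -0.911  3.208] | after turn [0.308 0.91  3.208]
[259.0013282  206.36126294]
stripe 163 [552.6 280.8] yaw 165.1
stripe 164 [548.4 265.4] yaw 165.5
centre [550.5 273.1]
[ 0.17  0.48  1.28 -0.    1.38  2.  ]
```

Call:
send_rows:
  targets: [0, 0, 0.6, -0.32, -0.91, 0, 1, 0, 0, 0, 0, 0, 0.8, 1, 0, 0, 0, 0, 0, 0.9, 1, 0, 0, 0, 0, 0, 0.8, 1, 0, 0, 0, 0, 0, 0, 1]

```text
time_s: 26.18
eef_pos: [549.5, 271.2, 69.8]
ee_rot: [0.001, 0.991, -0.132, -0.003]
force: [0.2, 0.4, 0.4]
grip_width: 1.002
grip_force: 0.0
```

Run:
```python
from h import *
s,c=look("w11"); plan(s,[550.5,273,31],75); p=proj(c,[550.5,273.1,65]);print(p,s["eef_pos"]);stripes(c,*p,65,50)
```

```text
turn 179.9 q6-> -48.6 tilt 0.4 | shift before turn [ 0.012 -0.035  0.646] | after turn [-0.008  0.033  0.646]
[312.54350154 256.19218623] [549.53514484 271.21621397  69.75548806]
stripe 454 [552.5 280.5] yaw 164.9
stripe 452 [548.2 264.9] yaw 165.0
centre [550.3 272.7]
```

Call:
send_rows:
  targets: [0, 0, 0, 0.01, -0.03, 0.35, 1, 0, 0, 0, 0, 0, 0.28, 1, 0, 0, 0, 0, 0, 0, -1, 0, 0, 0, 0, 0, 0, -1, 0, 0, 0, 0, 0, 0, -1]
  newtons: 50

```text
time_s: 26.85
eef_pos: [552.7, 274.1, 36.2]
ee_rot: [-0.0, 0.991, -0.132, 0.001]
force: [-1.6, -1.2, 5.6]
grip_width: 0.482
grip_force: 50.5
```

Call:
send_rows:
  targets: [0, 0, 0, 0, 0, 0, -1, 0, 0, 0, 0, 0, 0, -1]

```text
time_s: 27.1
eef_pos: [552.7, 274.1, 36.1]
ee_rot: [-0.0, 0.991, -0.132, 0.001]
force: [-0.7, -2.2, 6.4]
grip_width: 0.486
grip_force: 50.6
```

Call:
send_rows:
  targets: [0, 0, 0, 0, 0, -0.9, -1, 0, 0, 0, 0, 0, -0.9, -1, 0, 0, 0, 0, 0, -0.9, -1, 0, 0, -7.6, 0, 0, 0, -1, 0, 0, 0, 0, 0, 0, -1]

```text
time_s: 27.72
eef_pos: [551.8, 274.0, 196.7]
ee_rot: [0.0, 0.998, -0.066, -0.0]
force: [-1.0, -0.7, -3.7]
grip_width: 0.482
grip_force: 52.9
```

Run:
```python
from h import *
from rig import monitor
s=monitor.sense(); print(s["joints"].round(2)); plan(s,[473.5,-48.4,150],-97.4)
```

```text
[0.27 0.54 1.25 0.   1.35 1.97]
turn 179.8 q6-> -88.4 tilt 0.03 | shift before turn [-0.58   5.499  0.779] | after turn [ 0.602 -5.497  0.778]
```

Call:
send_rows:
  targets: [0, 0, 0, -0.08, 0.79, 0, -1, 0, 0, 0, -0.08, 0.79, 0, -1, 0, 0, 0, -0.08, 0.79, 0, -1, 0, 0, 0, -0.08, 0.79, 0, -1, 0, 0, 0, -0.08, 0.79, 0, -1]

```text
time_s: 28.35
eef_pos: [496.1, 40.9, 196.0]
ee_rot: [-0.0, 0.998, -0.068, -0.001]
force: [0.8, -0.9, -2.9]
grip_width: 0.482
grip_force: 53.0
```

Call:
send_rows:
  targets: [0, 0, 0, -0.08, 0.79, 0, -1, 0, 0, 0, -0.08, 0.75, 0, -1, 0, 0, 0, 0, 0, 0.4, -1, 0, 0, 0, 0, 0, 0.3, -1, 0, 0, 0, 0, 0, 0, -1]

```text
time_s: 28.98
eef_pos: [474.4, -47.8, 153.3]
ee_rot: [-0.001, 0.998, -0.067, -0.002]
force: [-0.7, 0.1, -3.0]
grip_width: 0.478
grip_force: 53.1
```

Run:
```python
from h import *
s,c=look("w12"); plan(s,[475.4,-48.6,66],-97.4); print(s["eef_pos"],proj(c,[473.5,-48.4,50]))
```

```text
turn 179.7 q6-> -88.4 tilt 0.24 | shift before turn [0.024 0.012 1.456] | after turn [-0.018 -0.011  1.456]
[474.4016106  -47.80444198 153.33672058] [318.43446843 203.0214286 ]
```

View pics/w12.png

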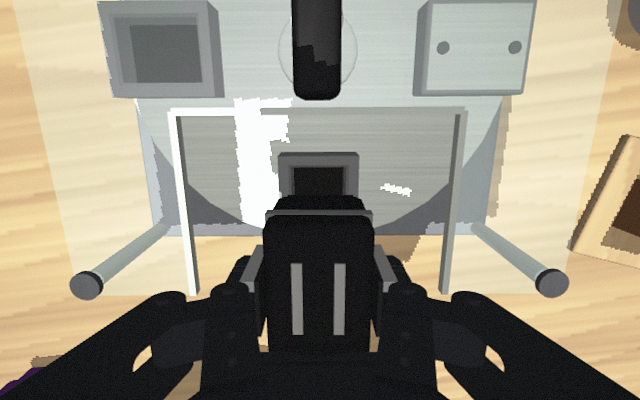

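Socket2 is empty and centred at column ~317.5, against a predicted 318.4. Inserting.

Call:
send_rows:
  targets: [0, 0, 0, 0.02, 0.01, 0.5, -1, 0, 0, 0, 0, 0, 0.5, -1, 0, 0, 0, 0, 0, 0, -1]

```text
time_s: 29.4
eef_pos: [475.9, -48.5, 94.1]
ee_rot: [-0.0, 0.998, -0.066, -0.002]
force: [0.4, -0.1, -2.5]
grip_width: 0.485
grip_force: 53.1
```

Call:
send_rows:
  targets: [0, 0, 0, 0, 0, 0.1, -1, 0, 0, 0, 0, 0, 0.1, -1, 0, 0, 0, 0, 0, 0, -1]

```text
time_s: 29.78
eef_pos: [476.6, -48.8, 82.9]
ee_rot: [0.0, 0.998, -0.066, 0.0]
force: [-0.7, -0.3, -3.2]
grip_width: 0.483
grip_force: 53.2
```

Call:
send_rows:
  targets: [0, 0, 0, 0, 0, 0.1, -1, 0, 0, 0, 0, 0, 0.08, -1, 0, 0, 0, 0, 0, 0, -1]

```text
time_s: 30.15
eef_pos: [476.3, -48.8, 71.6]
ee_rot: [-0.0, 0.998, -0.066, -0.0]
force: [-0.1, -0.2, -2.7]
grip_width: 0.48
grip_force: 53.2
```

Call:
send_rows:
  targets: [0, 0, 0, 0, 0, 0.06, -1, 0, 0, 0, 0, 0, 0.04, -1, 0, 0, 0, 0, 0, 0, -1]

```text
time_s: 30.52
eef_pos: [476.6, -48.8, 66.2]
ee_rot: [0.0, 0.998, -0.066, 0.0]
force: [-1.9, -0.1, -0.0]
grip_width: 0.482
grip_force: 53.4
```

Call:
send_rows:
  targets: [0, 0, 0, 0, 0, 0.02, -1, 0, 0, 0, 0, 0, 0, -1]

```text
time_s: 30.78
eef_pos: [476.6, -48.9, 66.0]
ee_rot: [0.0, 0.998, -0.066, 0.0]
force: [-6.4, 1.1, 14.1]
grip_width: 0.483
grip_force: 54.9
```

Home. Release, rise, move over the knob and unwind the wrist by 180°.

Call:
send_rows:
  targets: [0, 0, 0, 0, 0, 0, 1, 0, 0, 0, 0, 0, 0, 1, 0, 0, 0, 0, 0, 0, 1, 0, 0, 0, 0, 0, -0.9, 1, 0, 0, 0, 0, 0, -0.9, 1]

```text
time_s: 31.4
eef_pos: [476.2, -48.7, 174.0]
ee_rot: [-0.0, 0.998, -0.066, -0.001]
force: [1.0, -1.1, 0.2]
grip_width: 0.997
grip_force: 0.0
```

Call:
send_rows:
  targets: [0, 0, 0, 0, 0, -0.8, 1, 0, 0, 0, 0.58, 0, 0, 1, 0, 0, 0, 0.58, 0, 0, 1, 0, 0, 0, 0.58, 0, 0, 1, 0, 0, 0, 0, 0, 0, 1]

```text
time_s: 32.02
eef_pos: [581.0, -62.8, 219.8]
ee_rot: [-0.0, 0.998, -0.066, -0.0]
force: [-0.1, -0.2, 0.4]
grip_width: 1.001
grip_force: 0.0
```

Call:
send_rows:
  targets: [0, 0, -10, 0, 0, 0, 1, 0, 0, -10, 0, 0, 0, 1, 0, 0, -10, 0, 0, 0, 1, 0, 0, -10, 0, 0, 0, 1, 0, 0, -10, 0, 0, 0, 1]

```text
time_s: 32.65
eef_pos: [579.3, -62.4, 220.9]
ee_rot: [-0.0, 0.931, 0.365, -0.0]
force: [-0.1, 0.5, -0.2]
grip_width: 0.999
grip_force: 0.0
```

Call:
send_rows:
  targets: [0, 0, -10, 0, 0, 0, 1, 0, 0, -10, 0, 0, 0, 1, 0, 0, -10, 0, 0, 0, 1, 0, 0, -10, 0, 0, 0, 1, 0, 0, -10, 0, 0, 0, 1]

```text
time_s: 33.28
eef_pos: [579.3, -62.4, 220.9]
ee_rot: [-0.0, 0.69, 0.724, -0.0]
force: [-0.2, 0.9, -0.4]
grip_width: 0.998
grip_force: 0.0
```

Call:
send_rows:
  targets: [0, 0, -10, 0, 0, 0, 1, 0, 0, -10, 0, 0, 0, 1, 0, 0, -10, 0, 0, 0, 1, 0, 0, -10, 0, 0, 0, 1, 0, 0, -10, 0, 0, 0, 1]

```text
time_s: 33.9
eef_pos: [579.3, -62.4, 220.9]
ee_rot: [-0.0, 0.319, 0.948, -0.0]
force: [-0.0, -0.3, 0.9]
grip_width: 1.001
grip_force: 0.0
```

Call:
send_rows:
  targets: [0, 0, -10, 0, 0, 0, 1, 0, 0, -10, 0, 0, 0, 1, 0, 0, -10, 0, 0, 0, 1, 0, 0, 0, 0, 0, 0, 1]

```text
time_s: 34.4
eef_pos: [579.4, -62.5, 220.9]
ee_rot: [-0.0, 0.067, 0.998, 0.0]
force: [0.2, 0.1, 0.2]
grip_width: 1.003
grip_force: 0.0
```

Run:
```python
from h import *
from rig import monitor
s=monitor.sense(); print(s["joints"].round(2)); plan(s,[580.3,-61.2,138],82.6)
```

```text
[-0.31  0.45  1.33 -0.    1.36 -1.75]
turn -0.3 q6-> -88.6 tilt 0.01 | shift before turn [-0.012  0.023  1.382] | after turn [-0.012  0.023  1.382]
```

Call:
send_rows:
  targets: [0, 0, 0, -0.01, 0.02, 0.7, 1, 0, 0, 0, 0, 0, 0.7, 1, 0, 0, 0, 0, 0, 0, -1, 0, 0, 0, 0, 0, 0, -1, 0, 0, 0, 0, 0, 0, -1]
  newtons: 60

```text
time_s: 35.02
eef_pos: [581.5, -61.7, 138.8]
ee_rot: [0.002, 0.066, 0.998, -0.0]
force: [0.0, -0.1, 1.1]
grip_width: 0.377
grip_force: 0.0
```

Call:
send_rows:
  targets: [0, 0, 0, 0, 0, 0, -1, 0, 0, 0, 0, 0, 0, -1, 0, 0, 0, 0, 0, 0, -1]

```text
time_s: 35.4
eef_pos: [581.3, -61.5, 138.4]
ee_rot: [0.001, 0.066, 0.998, -0.0]
force: [-1.2, 1.2, 6.8]
grip_width: 0.199
grip_force: 60.7
```

Call:
send_rows:
  targets: [0, 0, 10, 0, 0, 0, -1, 0, 0, 10, 0, 0, 0, -1, 0, 0, 10, 0, 0, 0, -1, 0, 0, 10, 0, 0, 0, -1, 0, 0, 10, 0, 0, 0, -1]

```text
time_s: 36.02
eef_pos: [581.1, -61.8, 138.4]
ee_rot: [0.001, 0.484, 0.875, -0.0]
force: [-3.6, -1.0, 7.9]
grip_width: 0.198
grip_force: 60.9
```

Call:
send_rows:
  targets: [0, 0, 10, 0, 0, 0, -1, 0, 0, 10, 0, 0, 0, -1, 0, 0, 10, 0, 0, 0, -1, 0, 0, 10, 0, 0, 0, -1, 0, 0, 0, 0, 0, 0, -1]

```text
time_s: 36.65
eef_pos: [580.7, -62.0, 138.4]
ee_rot: [0.001, 0.753, 0.658, -0.0]
force: [-5.4, -1.3, 8.0]
grip_width: 0.197
grip_force: 60.9
```

Call:
send_rows:
  targets: [0, 0, 0, 0, 0, 0, 1, 0, 0, 0, 0, 0, 0, 1, 0, 0, 0, 0, 0, 0, 1, 0, 0, 0, 0, 0, -0.8, 1, 0, 0, 0, 0, 0, -0.8, 1]

```text
time_s: 37.28
eef_pos: [580.6, -61.3, 233.8]
ee_rot: [-0.0, 0.752, 0.659, -0.0]
force: [0.9, -0.8, 0.6]
grip_width: 0.999
grip_force: 0.0
```

Call:
send_rows:
  targets: [0, 0, 0, 0, 0.9, 0, 1, 0, 0, 0, -0.5, 0.9, 0, 1, 0, 0, 0, -0.6, 0.9, 0, 1, 0, 0, 0, -0.6, 0.9, 0, 1, 0, 0, 0, 0, 0, 0, 1]

```text
time_s: 37.9
eef_pos: [756.8, -169.7, 229.4]
ee_rot: [-0.0, 0.753, 0.658, -0.0]
force: [0.3, 0.0, -0.7]
grip_width: 1.005
grip_force: 0.0
```

Run:
```python
from h import *
from rig import monitor,eyes
print(monitor.sense()["eef_pos"])
a=eyes.capture("top")["img"][90:280,180:480,::-1]; b=eyes.capture("scene")["img"][130:290,130:450,::-1]
cv2.imwrite("pics/end.png",np.vstack([cv2.resize(a,(474,300)),cv2.resize(b,(474,237))]))
```

```text
[ 756.77156575 -169.70817136  229.35997474]
```

View pics/end.png

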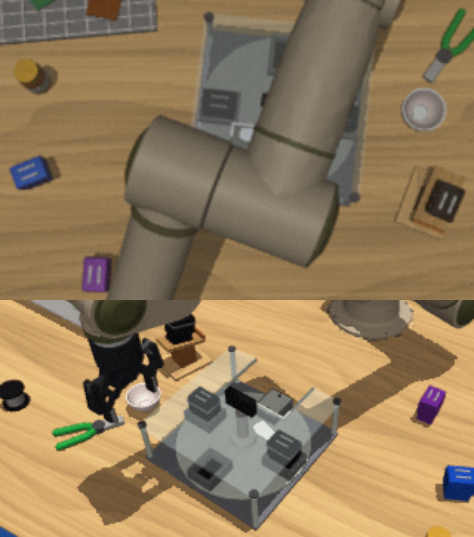

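The blank faces the opening at (275,403) and both flats are seated at (203,403) and (285,443). The charged pack is on the rest, the bystanders are untouched, and the arm is clear at 229 mm height. Handing in.

```bash
python3 -c "
from rig import job
print(job.finish_job())"
```

```text
the job is handed in; nothing more can be done
None
```

I handed the job in at about 38 s: the charged pack stands on the sloped rest, both flat packs present are plugged home (in socket0 and socket2), and the blank block faces the opening; the hand-in call returned no verdict.

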